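Close the two lapping leaves of a reagent cabinet

ROBOT

A 6-joint arm with a two-finger parallel gripper is mounted at the origin on the work surface. World frame = base frame: x ahead of the robot, y to its left, z up, the work surface at z = 0. Lengths are in m, angles in degrees, forces in N, time in s.
With the tool pointing down it reaches from about 0.35 to 0.725 m from the base axis. Payload 6 kg.
Tool frame: the origin (TCP) lies midway between the tips of the shut fingers; the grasp point (between the pads) lies 19 mm behind it; z points along the fingers, y is the direction in which the jaws open and shut (so a half turn about z gives the same grasp; the last joint's range is limited). The gripper opens to 85 mm and grips with 20 to 120 N. Pads are 22 mm wide; open, the fingers measure 114 mm over their backs; the gripper's body (76 mm by 85 mm) begins 54 mm behind the grasp point. The pads swing forward as they close: fully open they stand 13 mm farther back than shut.
Start: joints at [89.422, 2.303, 4.859, 0, -92.561, -19.12], TCP at [0.202, 0.565, 0.231] pointing down, gripper open.
Joint ranges: [-146.85, 146.85], [-73.84, 115.35], [-62.03, 85.46], [-188.31, 113.3], [-161.28, -10.13], [-171.36, 171.36]. Speed limits (degrees/s): [147.25, 147.25, 172.46, 180, 180, 180].

INTERFACE

Orientations are given as [roll, pitch, yaw] about the fixed x, y, z axes, in that order (R = Rz(yaw) Ry(pitch) Rx(roll)).
In Python, from bench import get_obs, read_camera, close_job, spot_in, silhouettes gives the robot as it stands.
- The arm moves only by the tool send_rows, never from a script. Its argument "steps" is a list of rows, each a list of 5 numbers: the finger opening in m, from 0 to 0.0854, then the shift along the tool's x, y, z in m, then the turn about the tool's z in degrees. A call has 1 to 12 rows; each row is the pose to reach, as a shift and turn from the pose commanded when the call began, along the tool's axes at that moment; what a row does not reach only later rows make up. A row lasts 1/8 s, in which the tool goes at most 62.5 mm and 10.7 degrees, less where a joint would pass 70% of its speed; a pose out of reach is approached as far as the arm can. A call with a gripper value outside its range is refused whole. The fingers move at their own pace and stop on an object; the grip force is fixed at half the most. Time passes only in rows, so rows that repeat a pose let the fingers close. It gives the time, the measured TCP pose, the force and the opening at its end, in the units of the state.
- get_obs(): the state, without advancing time (a new reading comes with each control period).
- read_camera(name): name is "scene" or "top" or "wrist"; returns a dict with "image" (384x512x3 uint8, red, green, blue), "fovy" (degrees; the focal length in pixels is half the picture's height over the tangent of half this angle, whatever the lens; pixels are square), "cx", "cy" (the principal point, pixels), "distortion" ([k1, k2, p1, p2, k3] as OpenCV has them; the pictures are not rectified), "origin" and "attitude" of the camera in the world; the wrist camera has in their place "T_tool_cam" (4x4, takes a point from camera to tool coordinates, whose origin is the TCP and whose axes are the flange's). Camera axes: x right, y up, looking along -z (the intrinsics and any distortion apply to the point x, -y, -z); pixel columns grow to the right and rows downward; lengths in m; the calibration is good to about 2 mm. A picture is of the moment at which its call begins: read the wrist's pose just before it. There is no depth.
- close_job(): hands the job in, once; it reports no verdict.
Trained networks look in a picture, given as the dict that the camera call returned (one of the last four; its "shot" number tells which), for a name from the list of things; names that differ only in an ending like _2 or _b are one class to them, and where a whole thing is asked for, a point or a joint stands for the part that bears it (a point fixed in the world has none). Each returns a list of dicts, best first, with "score" (0 to 1); they miss things now and then, are a little off and sometimes report something else, mostly with a low value. They report only what shows in the picture. A call takes as long as a camera call.
- spot_in(name, picture): "position" ([column, row] in pixels, amid what is visible of it).
- silhouettes(name, picture): "pixels" (384x512 bool, what is visible of it) and "position" ([column, row] in pixels, amid what is visible of it).
The state is a dict: "clock": time; "joint_positions": joint angles; "joint_vel": joint speeds; "joint_efforts": joint torques, N m; "eef_pos": TCP position; "tool_rot": TCP orientation; "contact_force": force on the tool from outside, world axes, zero at the start; "moment": the same for the moment, N m; "width": finger opening in m.
Only numpy, scipy, OpenCV 4.12 (cv2) and the standard library are available. Lean on these libraries where they do the work, as an engineer would, in place of code of your own. Each camera call takes 0.05 s, during which the arm holds its last target.

TASK

Close up the double-door reagent cabinet on the lab bench so that its door edges lap properly: shut the leaf with the rebated (cut-back) edge fully home first, while the knobbed leaf with the overlapping flange is still well open, then shut the flanged leaf fully over it. Leave the door of the low single-door cabinet beside it standing open as it is.

Things in the scene. Friction and masses are not known exactly. Their poses are not given: they have to be found in the camera images.
- cabinet: Fixed clear acrylic cabinet, grey frame, two upright grey leaves: carcass 120 mm deep (x), 250 wide (y), 190 high. Origin: centre of its underside, on the table. Own +z up; front faces own -x, towards the robot; own +y is left as the robot sees it. Leaves 20 mm thick, 11 to 185 mm above the table. Shut, their outer faces lie in the plane x = -81 mm and they meet at y = 0, with a hard stop.
- leaf_rebated (a joint): Angle (rad) of the leaf without knob: 0 shut, growing as it swings out to the robot. Vertical hinge axis in its outer face at (-81, -125) mm in the cabinet's x, y (right side). Reaches 133 mm from the hinge; the last 22 mm are an 8 mm thick bare-metal tongue at the back, front cut away. Shuts by pushing its outer face round (1 to 2 N); stays where left.
- leaf_flanged (a joint): Angle (rad) of the leaf with knob: as the other, hinge axis at (-81, +125) mm (left side). Reaches 137 mm from the hinge; the last 24 mm are a 7 mm bare-metal flange, flush with its outer face, that laps over the tongue; shut first, it blocks the other. Knob on the outer face: 30 mm across, 32 mm out, 85 mm from the hinge, centre 75 mm above the table.
- side_door_edge (a point): Top of the free edge of the single door (158 mm wide, 16 mm thick) of the low grey cabinet beside (160 mm wide, 110 mm high), 106 mm above the table. This door stands part open and is to be left alone.

How it is judged:
By the outcome, as a careful person would: the job done as asked, in the order asked, and still so for the second after the job is handed in, with the robot touching nothing.
It also fails if it takes over 45 s, if anything falls off the work surface, if the arm or the gripper's body presses on something with over 40 N, if the wrist force passes 120 N, or if a joint passes its speed limit or range.

## Working session

There is one attempt and no reset: what is moved stays moved. The work goes in short steps, Python scripts to look and compute and a tool call to move; the robot and the scene stay as the last step left them, time stands still between calls to the robot, and variables do not carry over. Pictures are saved under pics/ and viewed, and the job is handed in when it is done.

Besides the shell and the picture viewer there is one more tool, called after ">>>" by a JSON object that holds its "fn" and its "kwargs". send_rows: Moves the arm, as the interface text tells. Its arguments: {"type":"object","properties":{"steps":{"type":"array"}},"required":["steps"]}

```bash
mkdir -p pics; ls; python3 - <<'E'
from bench import *
import cv2, numpy as np
o=get_obs(); print({k:np.round(v,3).tolist() for k,v in o.items()})
for n in ["scene","top","wrist"]:
    p=read_camera(n); cv2.imwrite(f"pics/{n}0.png",p["image"][:,:,::-1])
    print(n,{k:(np.round(v,4).tolist()) for k,v in p.items() if k!="image"})
    for t in ["cabinet","leaf_rebated","leaf_flanged","side_door_edge"]:
        print(t,[(np.round(d["position"]).tolist(),round(float(d["score"]),2)) for d in spot_in(t,p)])
E
```

```text
pics
{'clock': 0.0, 'joint_positions': [89.421, 2.34, 4.8, -0.027, -92.563, -19.12], 'joint_vel': [-0.021, 0.119, -0.056, 0.016, -0.11, 0.04], 'joint_efforts': [-0.0, -36.82, 34.741, 6.932, -0.005, -0.0], 'eef_pos': [0.202, 0.565, 0.23], 'tool_rot': [179.894, -0.008, -19.698], 'contact_force': [-0.013, -0.71, 0.463], 'moment': [0.067, 0.019, 0.01], 'width': 0.086}
scene {'fovy': 49.8412, 'cx': 257.947, 'cy': 194.8424, 'distortion': [-0.051, 0.0, 0.0, 0.0, 0.0], 'origin': [0.8075, 0.2883, 0.9557], 'attitude': [21.9761, -0.6349, 153.0777], 'shot': 1}
cabinet [([300.0, 252.0], 0.55)]
leaf_rebated [([320.0, 200.0], 0.67)]
leaf_flanged [([369.0, 255.0], 0.74)]
side_door_edge [([247.0, 147.0], 0.6)]
top {'fovy': 47.6426, 'cx': 256.5894, 'cy': 189.3418, 'distortion': [-0.1144, 0.0, 0.0, 0.0, 0.0], 'origin': [0.5349, -0.0022, 1.0583], 'attitude': [5.3374, -1.1418, -89.7781], 'shot': 2}
cabinet [([173.0, 184.0], 0.89)]
leaf_rebated [([224.0, 224.0], 0.95)]
leaf_flanged [([148.0, 245.0], 0.66)]
side_door_edge [([311.0, 202.0], 0.83)]
wrist {'fovy': 58.7793, 'cx': 257.5846, 'cy': 193.6753, 'distortion': [-0.0773, 0.0, 0.0, 0.0, 0.0], 'T_tool_cam': [[0.0001, 0.965, 0.2621, 0.0667], [1.0, -0.0002, 0.0004, -0.0009], [0.0005, 0.2621, -0.965, -0.1428], [0.0, 0.0, 0.0, 1.0]], 'shot': 3}
cabinet []
leaf_rebated []
leaf_flanged []
side_door_edge []
```

View pics/scene0.png

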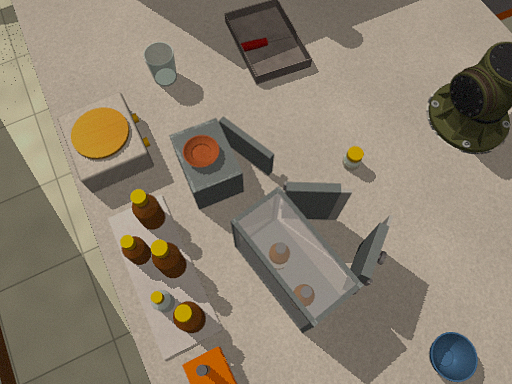

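View pics/top0.png

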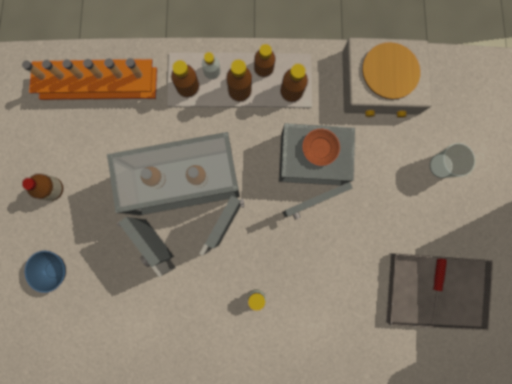

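```bash
python3 - <<'E'
import cv2
a=cv2.imread("pics/top0.png")[120:300,80:350]; cv2.imwrite("pics/top0z.png",cv2.resize(a,None,fx=2.9,fy=2.9,interpolation=cv2.INTER_CUBIC))
E
```

```text
(no output)
```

View pics/top0z.png

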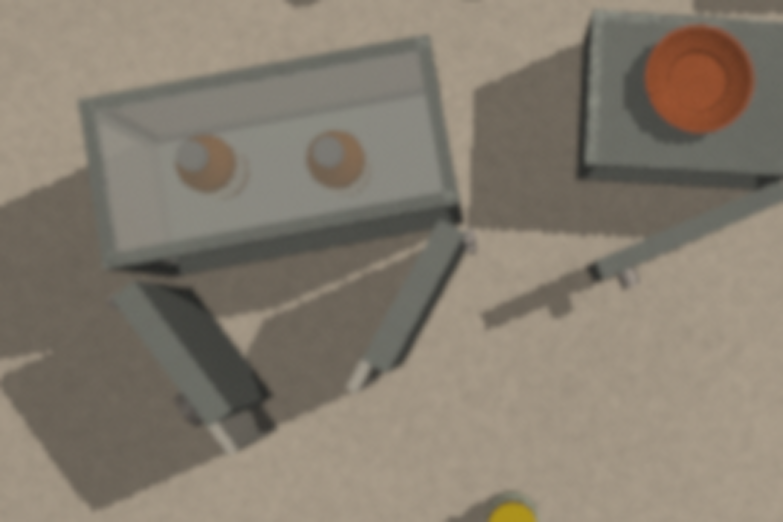

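```bash
cat > h.py <<'E'
import numpy as np, cv2
from scipy.spatial.transform import Rotation as R
from scipy.optimize import least_squares
def K(p):
    f=p["image"].shape[0]/2/np.tan(np.radians(p["fovy"])/2)
    return np.array([[f,0,p["cx"]],[0,f,p["cy"]],[0,0,1]])
def proj(P,p):
    Rw=R.from_euler("xyz",p["attitude"],degrees=True).as_matrix()
    c=(np.atleast_2d(P)-p["origin"])@Rw
    c=c*[1,-1,-1]
    return cv2.projectPoints(c,np.zeros(3),np.zeros(3),K(p),np.array(p["distortion"]))[0][:,0]
def world(cab,P):  # cab x,y,yaw ; P local
    x,y,a=cab; P=np.atleast_2d(P)
    c,s=np.cos(a),np.sin(a)
    return np.c_[x+c*P[:,0]-s*P[:,1], y+s*P[:,0]+c*P[:,1], P[:,2]]
def leaf(side,q,r,d,z): # r from hinge, d depth behind outer face -> cabinet coords
    # side -1 rebated, +1 flanged
    u=np.array([-np.sin(q),-side*np.cos(q)]); n=np.array([np.cos(q),-side*np.sin(q)])
    v=np.array([-.081,side*.125])+r*u+d*n
    return [v[0],v[1],z]
E
cat > fit.py <<'E'
from h import *; from bench import *
p=read_camera("top")
px=lambda l:(np.array(l,float)+.5)/2.9-.5+[80,120]
obs=px([(80,102),(430,38),(460,205),(110,268),(470,225),(400,365),(345,388),(115,295),(205,420),(232,452),(135,285)])
def model(v):
    cab=v[:3]; L=[[.06,.125,.19],[.06,-.125,.19],[-.06,-.125,.19],[-.06,.125,.19],
     leaf(-1,v[3],0,0,.185),leaf(-1,v[3],.111,0,.185),leaf(-1,v[3],.133,.020,.185),
     leaf(1,v[4],0,0,.185),leaf(1,v[4],.113,0,.185),leaf(1,v[4],.137,0,.185),leaf(1,v[4],0,.02,.185)]
    return world(cab,L)
f=lambda v:(proj(model(v),p)-obs).ravel()
s=least_squares(f,[.55,.2,0.1,1.,1.5],loss="soft_l1")
print(s.x,np.degrees(s.x[2:])); print(np.round(f(s.x).reshape(-1,2),1)); print(np.round(model(s.x),3))
np.save("fit.npy",s.x)
# check in scene
q=read_camera("scene"); im=q["image"][:,:,::-1].copy()
for u in proj(model(s.x),q): cv2.circle(im,tuple(int(round(t)) for t in u),2,(0,0,255),-1)
cv2.imwrite("pics/sc1.png",cv2.resize(im[100:350,150:450],None,fx=2.4,fy=2.4))
E
python3 fit.py
```

```text
[0.65180367 0.15074732 0.19055403 0.8847082  1.0876619 ] [10.91794169 50.69004613 62.31843658]
[[ 0.2 -1. ]
 [ 0.1 -1.5]
 [ 0.4 -1.4]
 [-1.2 -0.3]
 [-1.1  2.2]
 [-3.7  2.6]
 [ 1.1 -0.5]
 [-0.5  0.7]
 [ 2.2  2.2]
 [ 0.2  0.7]
 [ 0.4 -2. ]]
[[0.687 0.285 0.19 ]
 [0.734 0.039 0.19 ]
 [0.617 0.017 0.19 ]
 [0.569 0.262 0.19 ]
 [0.596 0.013 0.185]
 [0.498 0.065 0.185]
 [0.488 0.094 0.185]
 [0.549 0.258 0.185]
 [0.46  0.188 0.185]
 [0.442 0.173 0.185]
 [0.561 0.243 0.185]]
```

View pics/sc1.png

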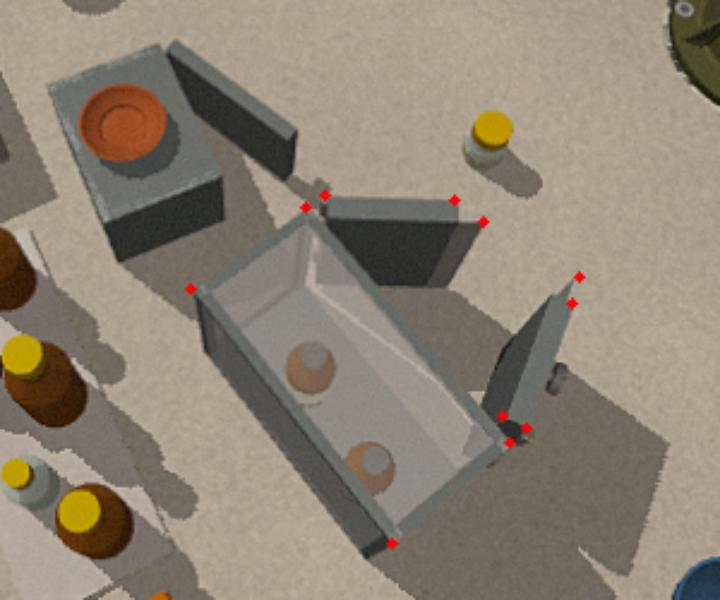

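```bash
sed -i 's/(400,365)/(386,371)/' fit.py; python3 fit.py; cat >> h.py <<'E'
def shift(o,cabpts,cab,z,yaw=None):
    """tool-frame shifts to cabinet-frame xy pts at TCP height z"""
    W=world(cab,[[a,b,z] for a,b in cabpts])
    M=R.from_euler("xyz",o["tool_rot"],degrees=True).as_matrix()
    return (W-np.array(o["eef_pos"]))@M, W
def follow(side,q,r,extra=0,hx=.011,hy=.015):
    h=np.array(leaf(side,q,r,0,0)[:2]); m=np.array([-np.cos(q),side*np.sin(q)])
    return h+m*(hx*abs(m[0])+hy*abs(m[1])+extra)
E
python3 - <<'E'
from h import *; from bench import *
v=np.load("fit.npy"); o=get_obs()
a=follow(-1,v[3],.08,.03)
S,W=shift(o,[a],v[:3],.231); print(a,np.round(S,3),np.round(W,3), np.degrees(v[2])-o["tool_rot"][2])
E
```

```text
[0.65115605 0.15078146 0.18650324 0.87100952 1.08005031] [10.6858484  49.90516964 61.88232454]
[[ 0.3 -1. ]
 [ 0.2 -1. ]
 [ 0.3 -0.8]
 [-1.4 -0.2]
 [-1.2  2.8]
 [ 0.1  0.6]
 [ 0.  -0.6]
 [-0.7  0.8]
 [ 2.2  2.2]
 [ 0.2  0.7]
 [ 0.1 -1.9]]
[[0.687 0.285 0.19 ]
 [0.733 0.039 0.19 ]
 [0.615 0.017 0.19 ]
 [0.569 0.262 0.19 ]
 [0.595 0.013 0.185]
 [0.498 0.067 0.185]
 [0.489 0.096 0.185]
 [0.548 0.259 0.185]
 [0.46  0.188 0.185]
 [0.442 0.173 0.185]
 [0.561 0.243 0.185]]
[-0.1734732 -0.1106225] [[0.469 0.422 0.   ]] [[0.501 0.01  0.231]] 30.385946419627093
```

>>> {"fn": "send_rows", "kwargs": {"steps": [[0,0.042,0.038,0,0],[0,0.084,0.076,0,0],[0,0.126,0.114,0,-5],[0,0.168,0.152,0,-10],[0,0.21,0.19,0,-15],[0,0.252,0.228,0,-20],[0,0.294,0.266,0,-25],[0,0.336,0.304,0,-30],[0,0.38,0.342,0,-30],[0,0.425,0.382,0,-30],[0,0.469,0.422,0,-30],[0,0.469,0.422,0,-30]]}}

```text
clock: 2.45
eef_pos: [0.5022, 0.0059, 0.2307]
tool_rot: [180.0, 0.1, 9.9]
contact_force: [-0.9, 0.4, 0.0]
width: 0.0002
```

```bash
python3 - <<'E'
from h import *; from bench import *
v=np.load("fit.npy"); o=get_obs(); print({k:np.round(o[k],3).tolist() for k in o})
p=read_camera("top"); cv2.imwrite("pics/t2.png",cv2.resize(p["image"][100:300,80:350,::-1],None,fx=2.9,fy=2.9))
p=read_camera("wrist"); cv2.imwrite("pics/w2.png",p["image"][:,:,::-1])
pts=[follow(-1,v[3],.08,.03)]+[follow(-1,np.radians(q),.08,-.002) for q in np.r_[50:-1:-6,-2]]
S,W=shift(o,pts,v[:3],.135); print(np.round(S,3)); print(np.round(W,3))
E
```

```text
{'clock': 2.45, 'joint_positions': [23.729, -12.663, -9.195, 0.028, -93.557, 76.219], 'joint_vel': [4.51, -1.86, -1.143, -0.834, -0.252, -2.872], 'joint_efforts': [-1.839, -23.179, 35.17, 7.231, 0.041, 0.549], 'eef_pos': [0.502, 0.006, 0.231], 'tool_rot': [179.952, 0.08, 9.946], 'contact_force': [-0.893, 0.418, 0.019], 'moment': [0.077, 0.004, -0.004], 'width': 0.0}
[[-0.    -0.004  0.096]
 [ 0.02  -0.029  0.096]
 [ 0.025 -0.036  0.096]
 [ 0.03  -0.043  0.096]
 [ 0.036 -0.05   0.096]
 [ 0.044 -0.056  0.096]
 [ 0.052 -0.061  0.096]
 [ 0.06  -0.065  0.096]
 [ 0.069 -0.068  0.096]
 [ 0.079 -0.07   0.096]
 [ 0.085 -0.071  0.096]]
[[0.501 0.01  0.135]
 [0.517 0.038 0.135]
 [0.52  0.046 0.135]
 [0.524 0.054 0.135]
 [0.529 0.061 0.135]
 [0.535 0.068 0.135]
 [0.542 0.075 0.135]
 [0.55  0.08  0.135]
 [0.559 0.085 0.135]
 [0.568 0.089 0.135]
 [0.573 0.091 0.135]]
```

View pics/t2.png

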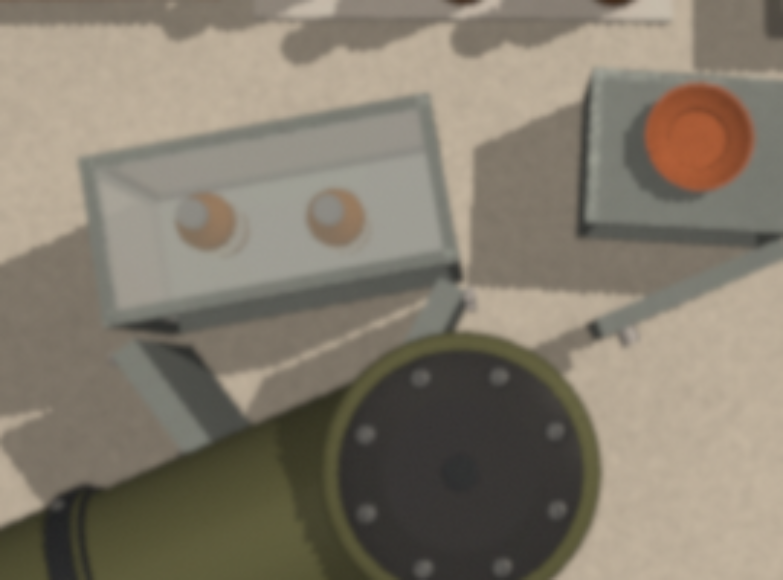

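View pics/w2.png

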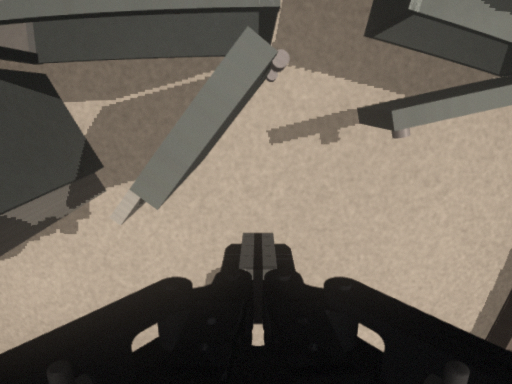

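>>> {"fn": "send_rows", "kwargs": {"steps": [[0,0,-0.002,0.03,0],[0,0,-0.004,0.06,0],[0,0,-0.004,0.09,0],[0,0.006,-0.012,0.09,0],[0,0.012,-0.02,0.09,0],[0,0.016,-0.025,0.09,0],[0,0.02,-0.029,0.09,0],[0,0.023,-0.033,0.09,0],[0,0.025,-0.036,0.09,0],[0,0.028,-0.04,0.09,0],[0,0.03,-0.043,0.09,0],[0,0.03,-0.043,0.09,0]]}}

```text
clock: 4.05
eef_pos: [0.5231, 0.0575, 0.1406]
tool_rot: [-180.0, 0.1, 10.3]
contact_force: [-0.2, -0.1, 2.0]
width: -0.0
```

```bash
python3 - <<'E'
from h import *; from bench import *
v=np.load("fit.npy"); o=get_obs(); print(np.round(o["eef_pos"],4),o["contact_force"])
p=read_camera("wrist"); cv2.imwrite("pics/w3.png",p["image"][:,:,::-1])
pts=[follow(-1,np.radians(q),.08,-.002) for q in np.r_[38:-1:-4,-2,-4]]
S,W=shift(o,pts,v[:3],.141); print(np.round(S,3))
E
```

```text
[0.5231 0.0575 0.1406] [-0.17102433 -0.08530546  1.9738518 ]
[[ 0.     0.004 -0.   ]
 [ 0.005 -0.001 -0.   ]
 [ 0.009 -0.005 -0.   ]
 [ 0.014 -0.009 -0.   ]
 [ 0.019 -0.012 -0.   ]
 [ 0.025 -0.015 -0.   ]
 [ 0.031 -0.018 -0.   ]
 [ 0.037 -0.02  -0.   ]
 [ 0.043 -0.022 -0.   ]
 [ 0.05  -0.023 -0.   ]
 [ 0.055 -0.024 -0.   ]
 [ 0.058 -0.024 -0.   ]]
```

View pics/w3.png

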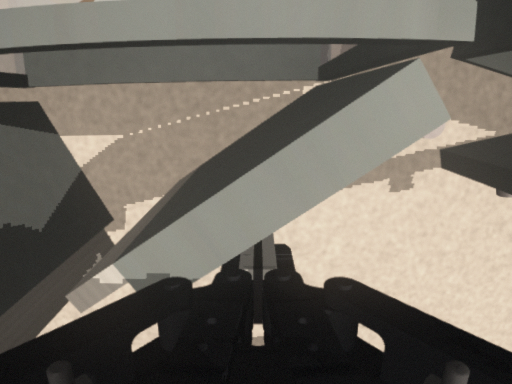

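>>> {"fn": "send_rows", "kwargs": {"steps": [[0,0.005,-0.001,0,0],[0,0.009,-0.005,0,0],[0,0.014,-0.009,0,0],[0,0.019,-0.012,0,0],[0,0.025,-0.015,0,0],[0,0.031,-0.018,0,0],[0,0.034,-0.019,0,0],[0,0.037,-0.02,0,0],[0,0.04,-0.021,0,0],[0,0.043,-0.022,0,0],[0,0.046,-0.022,0,0],[0,0.046,-0.022,0,0]]}}

```text
clock: 5.6
eef_pos: [0.565, 0.0872, 0.1413]
tool_rot: [-180.0, -0.0, 10.3]
contact_force: [-0.1, 0.1, 0.7]
width: 0.0002
```

```bash
python3 - <<'E'
from h import *; from bench import *
o=get_obs(); print(np.round(o["eef_pos"],4),o["contact_force"])
p=read_camera("wrist"); cv2.imwrite("pics/w4.png",p["image"][:,:,::-1])
E
```

```text
[0.565  0.0872 0.1413] [-0.14709332  0.08917049  0.7127784 ]
```

View pics/w4.png

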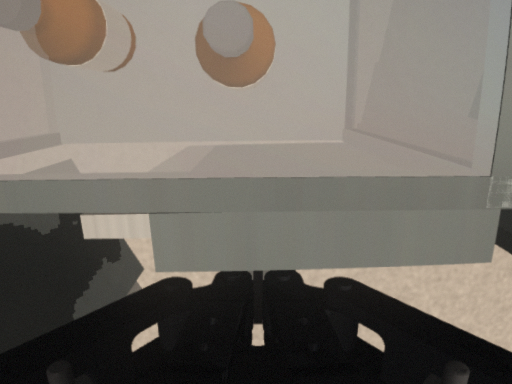

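>>> {"fn": "send_rows", "kwargs": {"steps": [[0,0.002,0,0,0],[0,0.004,0,0,0],[0,0.006,0,0,0],[0,0.007,0,0,0],[0,0.007,0,0,0]]}}

```text
clock: 6.28
eef_pos: [0.5668, 0.0873, 0.1412]
tool_rot: [179.9, 0.7, 10.3]
contact_force: [-27.7, -1.2, 11.2]
width: -0.0002
```

>>> {"fn": "send_rows", "kwargs": {"steps": [[0,-0.005,0,0,0],[0,-0.015,0,0,0],[0,-0.035,0,0,0],[0,-0.055,0,0,0],[0,-0.055,0,0,0]]}}

```text
clock: 6.9
eef_pos: [0.517, 0.0784, 0.142]
tool_rot: [-180.0, -0.1, 10.3]
contact_force: [-0.4, 0.6, -0.1]
width: -0.0001
```

```bash
python3 - <<'E'
from h import *; from bench import *
v=np.load("fit.npy");o=get_obs(); print(np.round(o["eef_pos"],4),o["contact_force"],o["tool_rot"])
p=read_camera("wrist"); cv2.imwrite("pics/w5.png",p["image"][:,:,::-1])
E
```

```text
[0.517  0.0784 0.142 ] [-0.41122484  0.55864054 -0.09572667] [-1.79976421e+02 -1.06093411e-01  1.03254229e+01]
```

View pics/w5.png

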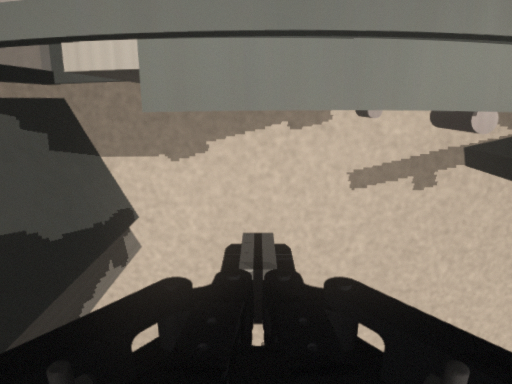

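```bash
python3 - <<'E'
from h import *; from bench import *
v=np.load("fit.npy");o=get_obs()
a=follow(1,v[4],.095,.035)
S,W=shift(o,[a],v[:3],.235); print(a,np.round(S,3),np.round(W,3))
E
```

```text
[-0.18996134  0.12733805] [[-0.046 -0.173 -0.093]] [[0.441 0.241 0.235]]
```

>>> {"fn": "send_rows", "kwargs": {"steps": [[0,-0.01,0,-0.045,0],[0,-0.02,0,-0.093,0],[0,-0.025,-0.04,-0.093,0],[0,-0.032,-0.09,-0.093,0],[0,-0.04,-0.135,-0.093,0],[0,-0.046,-0.173,-0.093,0],[0,-0.046,-0.173,-0.093,0],[0,-0.046,-0.173,-0.093,0]]}}

```text
clock: 7.95
eef_pos: [0.4416, 0.2405, 0.2343]
tool_rot: [180.0, -0.0, 10.3]
contact_force: [0.6, -0.2, 0.8]
width: -0.0001
```

```bash
python3 - <<'E'
from h import *; from bench import *
v=np.load("fit.npy");o=get_obs(); print(np.round(o["eef_pos"],4),o["contact_force"],o["tool_rot"])
p=read_camera("wrist"); cv2.imwrite("pics/w6.png",p["image"][:,:,::-1])
p=read_camera("top"); cv2.imwrite("pics/t6.png",cv2.resize(p["image"][100:300,80:350,::-1],None,fx=2.9,fy=2.9))
pts=[follow(1,v[4],.095,.035)]+[follow(1,np.radians(q),.095,-.002) for q in np.r_[62:-1:-5,-2,-4]]
S,W=shift(o,pts,v[:3],.142); print(np.round(S,3))
E
```

```text
[0.4416 0.2405 0.2343] [ 0.60166573 -0.22701878  0.79019199] [ 1.79974056e+02 -3.32187012e-03  1.03177867e+01]
[[-0.001 -0.     0.092]
 [ 0.017  0.032  0.092]
 [ 0.02   0.04   0.092]
 [ 0.024  0.047  0.092]
 [ 0.028  0.055  0.092]
 [ 0.033  0.061  0.092]
 [ 0.039  0.068  0.092]
 [ 0.045  0.074  0.092]
 [ 0.053  0.08   0.092]
 [ 0.06   0.084  0.092]
 [ 0.069  0.089  0.092]
 [ 0.078  0.092  0.092]
 [ 0.087  0.094  0.092]
 [ 0.096  0.096  0.092]
 [ 0.103  0.097  0.092]
 [ 0.106  0.097  0.092]]
```

View pics/w6.png

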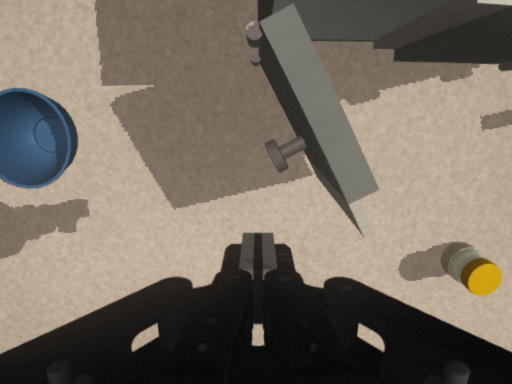

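View pics/t6.png

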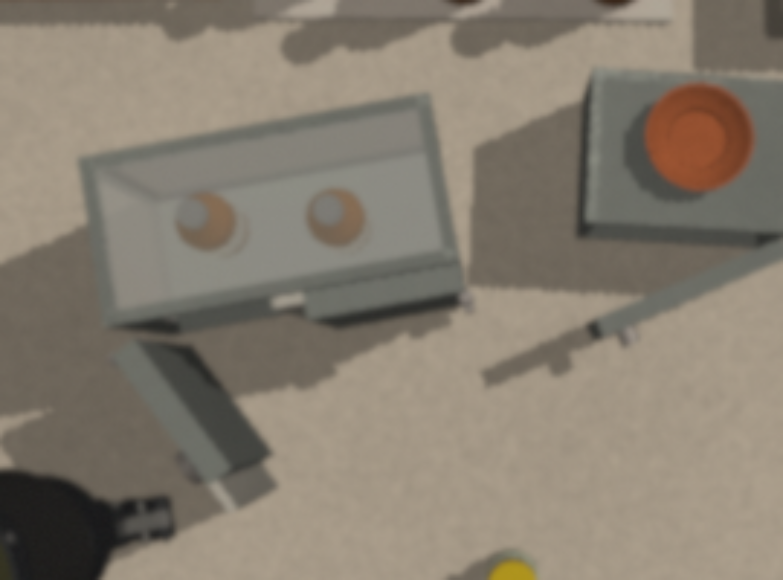

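>>> {"fn": "send_rows", "kwargs": {"steps": [[0,0,0,0.03,0],[0,0,0,0.06,0],[0,0,0,0.092,0],[0,0.008,0.016,0.092,0],[0,0.017,0.032,0.092,0],[0,0.02,0.04,0.092,0],[0,0.024,0.047,0.092,0],[0,0.028,0.055,0.092,0],[0,0.033,0.061,0.092,0],[0,0.039,0.068,0.092,0],[0,0.039,0.068,0.092,0]]}}

```text
clock: 9.43
eef_pos: [0.4918, 0.1797, 0.1415]
tool_rot: [179.9, 0.1, 10.2]
contact_force: [-0.9, -0.5, 0.2]
width: 0.0003
```

```bash
python3 - <<'E'
from h import *; from bench import *
v=np.load("fit.npy");o=get_obs(); print(np.round(o["eef_pos"],4),o["contact_force"],o["tool_rot"])
p=read_camera("wrist"); cv2.imwrite("pics/w7.png",p["image"][:,:,::-1])
pts=[follow(1,np.radians(q),.095,-.002) for q in np.r_[37:-1:-4,-2]]
S,W=shift(o,pts,v[:3],.142); print(np.round(S,3))
E
```

```text
[0.4918 0.1797 0.1415] [-0.94410937 -0.46175664  0.19367521] [1.79930829e+02 1.04644466e-01 1.02466454e+01]
[[ 0.    -0.001 -0.   ]
 [ 0.006  0.004 -0.   ]
 [ 0.011  0.009 -0.   ]
 [ 0.017  0.013 -0.   ]
 [ 0.024  0.017 -0.   ]
 [ 0.03   0.02  -0.   ]
 [ 0.037  0.023 -0.   ]
 [ 0.045  0.025 -0.001]
 [ 0.052  0.026 -0.001]
 [ 0.06   0.027 -0.001]
 [ 0.064  0.028 -0.001]]
```

View pics/w7.png

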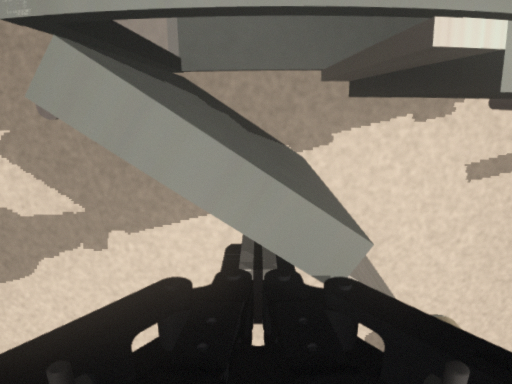

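>>> {"fn": "send_rows", "kwargs": {"steps": [[0,0.006,0.004,0,0],[0,0.011,0.009,0,0],[0,0.017,0.013,0,0],[0,0.024,0.017,0,0],[0,0.03,0.02,0,0],[0,0.034,0.022,0,0],[0,0.038,0.023,0,0],[0,0.042,0.024,0,0],[0,0.046,0.025,0,0],[0,0.05,0.026,0,0],[0,0.052,0.026,0,0],[0,0.052,0.026,0,0]]}}

```text
clock: 10.98
eef_pos: [0.5478, 0.1642, 0.1423]
tool_rot: [180.0, -0.0, 10.3]
contact_force: [-1.4, 0.1, -0.0]
width: -0.0003
```

```bash
python3 - <<'E'
from h import *; from bench import *
o=get_obs(); print(np.round(o["eef_pos"],4),o["contact_force"])
p=read_camera("wrist"); cv2.imwrite("pics/w8.png",p["image"][:,:,::-1])
E
```

```text
[0.5478 0.1642 0.1423] [-1.43519157  0.05680062 -0.02302761]
```

View pics/w8.png

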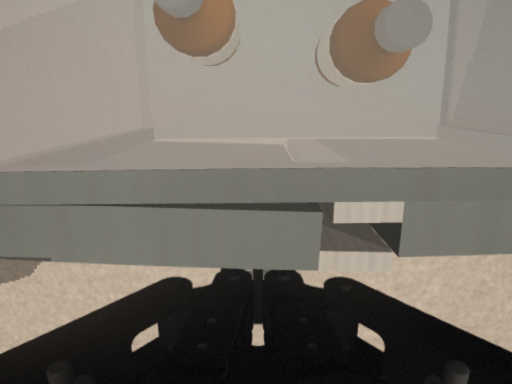

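>>> {"fn": "send_rows", "kwargs": {"steps": [[0,0.002,0,0,0],[0,0.004,0,0,0],[0,0.006,0,0,0],[0,0.006,0,0,0]]}}

```text
clock: 11.52
eef_pos: [0.552, 0.1647, 0.142]
tool_rot: [179.9, 0.2, 10.3]
contact_force: [-8.9, -2.5, 3.1]
width: 0.0003
```

>>> {"fn": "send_rows", "kwargs": {"steps": [[0,0.001,0,0,0],[0,0.003,0,0,0],[0,0.003,0,0,0]]}}

```text
clock: 11.9
eef_pos: [0.5523, 0.1645, 0.1417]
tool_rot: [179.9, 0.6, 10.3]
contact_force: [-24.4, -3.0, 8.7]
width: -0.0
```

```bash
python3 - <<'E'
from h import *; from bench import *
o=get_obs(); print(np.round(o["eef_pos"],4),o["contact_force"])
p=read_camera("wrist"); cv2.imwrite("pics/w9.png",p["image"][:,:,::-1])
E
```

```text
[0.5523 0.1645 0.1417] [-24.3622053   -3.04784048   8.6901762 ]
```

View pics/w9.png

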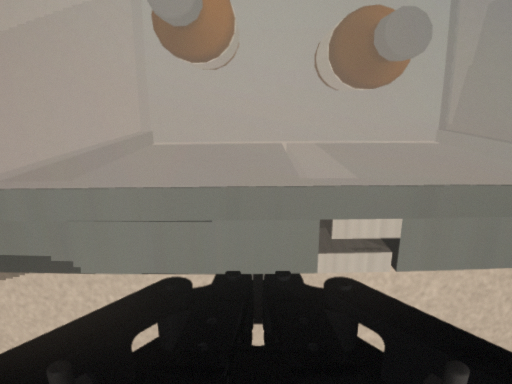

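Both outer faces line up. I'll back off, rise and look again.

>>> {"fn": "send_rows", "kwargs": {"steps": [[0,-0.005,0,0,0],[0,-0.02,0,0,0],[0,-0.045,0,0,0],[0,-0.07,0,-0.03,0],[0,-0.09,0,-0.08,0],[0,-0.1,0,-0.12,0],[0,-0.1,0,-0.12,0],[0,-0.1,0,-0.12,0]]}}

```text
clock: 12.95
eef_pos: [0.4581, 0.1482, 0.2619]
tool_rot: [-180.0, -0.0, 10.3]
contact_force: [0.2, -0.5, -0.9]
width: 0.0
```

```bash
python3 - <<'E'
from h import *; from bench import *
o=get_obs(); print(np.round(o["eef_pos"],4),o["contact_force"])
a=read_camera("wrist"); cv2.imwrite("pics/w10.png",a["image"][:,:,::-1])
p=read_camera("top"); q=read_camera("scene")
t=p["image"][100:300,80:350]; s=q["image"][100:300,180:450]
cv2.imwrite("pics/ts10.png",cv2.resize(np.vstack([t,s])[:,:,::-1],None,fx=1.5*.99,fy=1.5*.99,interpolation=cv2.INTER_CUBIC))
E
```

```text
[0.4581 0.1482 0.2619] [ 0.22658476 -0.54165067 -0.86770837]
```

View pics/w10.png

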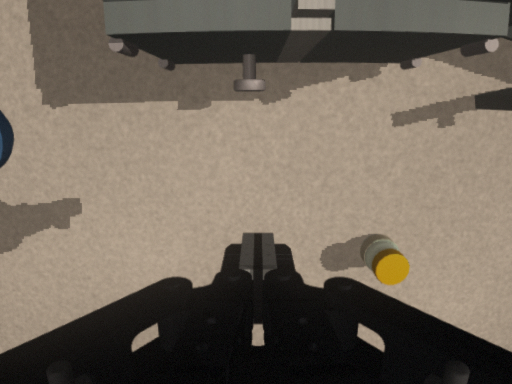

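View pics/ts10.png

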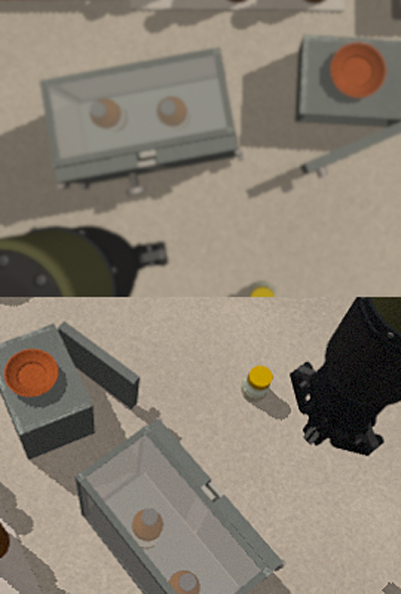

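```bash
python3 -c "
from bench import *
print(close_job())"
```

```text
the job is handed in; nothing more can be done
None
```

The double-door cabinet is shut with its edges lapped in the order you asked, and the job is handed in. The robot's clock read about 13 s, against the 45 s limit.

- **Rebated leaf:** I pushed it home first with the closed fingertips. It stopped hard at about 28 N of tool force, while the flanged leaf still stood about 62° open. The top and wrist pictures then showed it parallel to the cabinet.
- **Flanged leaf:** I shut it second, pushing above the knob, until it stopped hard at about 24 N.
- **Last pictures:** From the wrist and top cameras, both outer faces lie in one line and the flange laps over the tongue. The leaves stayed shut after the gripper backed off.
- **Side door:** It stands open as before, and the arm stayed clear of it.
- **At hand-in:** The gripper was clear of everything, and the force reading was within noise.

The first position fit from the top camera was off by up to about 3 pixels at some corners. Because of that, I took the shut positions from the contact force and the wrist pictures. I checked the final leaf angles by eye and did not measure them. None of the checks failed.

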